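# Hang the strainer basket to drain and hold the drip tray out under it

## Task

Hang the metal strainer basket by its bow handle across both hooks of the draining stand and let go of it. Then take the black grip post of the stand's blue spring-return drip tray, pull the tray out to the left until its white pointer line lies within the red mark, and finish still holding it steady there, for it springs back when let go; leave the mug, the salt shaker and the spice jar where they stand.

Things in the scene. Friction and masses are not known exactly. Their poses are not given: they have to be found in the camera images.
- basket: loose aluminium strainer basket, open on top, 70 (x) x 112 (y) x 45 mm high, 0.13 to 0.25 kg, upright right or left of the stand. Origin: centre of underside, z up. A fixed dark bow handle (10 mm round bar) stands in its y-z plane: uprights at y = -60 and +60 mm, level bar between them along y, bar centre 110 mm above the underside. A half turn makes no difference
- bow_mid (a point): middle of the level bar of the bow handle (bar centre); axes as basket, y along the bar, straight from y = -52 to +52 mm. Pinch the bar here, fingers closing along the basket's x. 60 mm of free height between basket rim and bar
- stand: fixed draining stand, grey base 205 x 270 x 8 mm; x away from the robot, y left; origin on the worktop under the hooks' middle. White hood over the parked tray: x -52..40, y -180..-68, top z 44 mm. Two 8 mm posts at x 36, y -32 and +32 mm; from each an 8 mm hook bar, centre z 155, runs level to x -26, tip turned up at x -38, top z 173. Free gap of 56 mm between the hooks
- hook_mid (a point): point midway between the two hooks, level with the hook bars' upper side (159 mm above the worktop), over the stand's origin; axes as stand. When the basket hangs, the bow's bar lies along y across both hooks, its centre 5 mm above this point; anywhere on their level part will do
- drip_tray: blue drip tray, 74 x 140 mm, top 32 mm over the worktop; slides in the stand along stand +y (left) out of the hood to below the hooks, travel 0 to 135 mm, parked at 0 at the start. A spring pulls it back: 2 N parked, plus 50 N per metre, about 7 N at the mark. Origin: the stand's origin when parked, moves with the tray; axes as stand
- tray_grip (a point): where to grip the tray: on the axis of a black upright round post, 20 mm diameter, on a flat blue tab in front of the tray; 50 mm above the worktop. The post rises from 20 to 66 mm, the top 6 mm being a 26 mm cap. In the stand's frame at x = -105 mm and, parked, y = -150 mm; moves with the tray
- pointer (a point): outer end of the white pointer line on the front edge of the tray's tab, on the side toward the robot; same y (stand frame) as the grip post, moves with the tray
- mark: fixed red block on the white scale strip along the stand's front, 24 (x) x 14 (y) x 4 mm; origin: centre of its underside, axes as stand. The tray is at the mark when the pointer's y in this frame is within -7 to +7 mm (the block's width). 85 to 115 mm left of where the pointer starts
- mug: white mug with a red-brown inside, 89 x 120 x 98 mm, origin at the centre of its underside; leave alone
- salt_shaker: clear salt shaker with a grey top, 44 mm across, 90 mm high; leave alone
- spice_jar: spice jar with a dark cap, 41 mm across, 105 mm high; leave alone
Not all that is in view belongs to the job. Of the things like the basket, leave any that is yellow; of the rest the smaller one is meant.

How it is judged:
On the way, in this order (a step that is already met when the one before it is completed fails the run):
1. the basket hangs by its bow handle across both hooks, let go and at rest (x of bow_mid in the frame of hook_mid between -0.032 and 0.032 m and y of bow_mid in the frame of hook_mid between -0.025 and 0.025 m and z of bow_mid in the frame of hook_mid between -0.003 and 0.014 m and angle between basket's own z axis and vertical below 0.25 rad and contact force between basket and stand above 0.5 N and contact force between basket and the arm below 0.1 N and contact force between basket and the fingers below 0.1 N and linear speed of basket below 0.05 m/s), for 0.3 s.
2. the tray is held by the fingers with its pointer within the red mark, the basket still hanging (all of step 1 and y of pointer in the frame of mark between -0.007 and 0.007 m and contact force between the fingers and drip_tray above 2 N and linear speed of drip_tray below 0.02 m/s), for 0.5 s.
At the end, for the whole second after the job is handed in: Basket hangs upright (within 0.25 rad) and still by its bow on both hooks, bow middle within 32 mm along and 25 mm across of the hooks' middle, untouched by the robot; the fingers still hold the tray (2 N or more) at rest, pointer within 7 mm of the red mark's centre (all of step 2); the arm keeps its last pose, push and grip.
It fails at once if the mug, salt shaker or spice jar is moved more than 30 mm (distance of any of mug, salt_shaker, spice_jar from where it was at the start of the episode above 0.03 m).
It also fails if it takes over 64 s, if anything falls off the work surface, if the arm or the gripper's body presses on something with over 40 N, if the wrist force passes 120 N, or if a joint passes its speed limit or range.

## Robot

A 6-joint arm with a two-finger parallel gripper is mounted at the origin on a cart in front of the work surface, level with it; the furniture and walls round the work are solid. World frame = base frame: x ahead of the robot, y to its left, z up, the work surface at z = 0. Lengths are in m, angles in rad, forces in N, time in s.
With the tool pointing down it reaches from about 0.375 to 0.9 m from the base axis. Payload 3.1 kg.
Tool frame: the origin (TCP) lies between the finger pads; the fingertips stand manip.finger_overhang ahead of it and the grasp point (between the pads) lies 5 mm behind it (manip.finger_overhang is the distance from the TCP to the fingertips, in m); z points along the fingers, y is the line along which they close (so a half turn about z gives the same grasp; the last joint's range is limited). The gripper opens to 85 mm and grips with 20 to 120 N. Pads are 22 mm wide; open, the fingers measure 114 mm over their backs; the gripper's body (76 mm by 85 mm) begins 54 mm behind the grasp point. The pads swing forward as they close: fully open they stand 13 mm farther back than shut.
Start: joints at [-1.417, 0.527, 1.433, -0, 1.181, -0.178], TCP at [0.204, -0.591, 0.245] pointing down, gripper open.
Joint ranges: [-3.08, 3.08], [-0.75, 2.2], [0.22, 2.44], [-1.43, 4.57], [0, 2.65], [-2.85, 2.85]. Speed limits (rad/s): [2.79, 2.79, 3.14, 3.14, 3.14, 3.14].

## Interface

Orientations are given as a unit quaternion [x, y, z, w].
In Python, from station import manip gives the robot as it stands.
- The arm moves only by the tool drive_tool, never from a script. Its argument "plan" is a list of rows, each a list of 7 numbers: the shift along the tool's x, y, z in m, then the turn, a rotation vector about the tool's x, y, z in degrees, then the opening, from -1 (shut) to 1 (fully open). In form: [[x, y, z, wx, wy, wz, gripper], ...]. A call has 1 to 10 rows; each row shifts and turns the commanded pose from where the row before left it, along the tool's axes as they then stand; what a row does not reach is not made up. A row lasts 1/10 s, in which the tool goes at most 50 mm and 8.59 degrees, less where a joint would pass 70% of its speed; a pose out of reach is approached as far as the arm can. A call is refused whole if a number of a shift passes 0.05 or a number of a turn 8.59, either way. A call with a gripper value outside its range is refused whole. The fingers move at their own pace and stop on an object; "newtons" is the grip in N (left out, the last holds). Time passes only in rows, so rows that do not move let the fingers close. It gives the time, the measured TCP pose, the force, the opening and the grip force at its end, in the units of the state.
- manip.sense(): the state, without advancing time (a new reading comes with each control period).
- manip.snapshot(name): name is "side" or "top" or "wrist"; returns a dict with "image" (420x560x3 uint8, red, green, blue), "z_map" (420x560 float32, m along the optical axis (not along the pixel's ray), 0 where there is no reading), "fov_y" (degrees; the focal length in pixels is half the picture's height over the tangent of half this angle, whatever the lens; pixels are square), "cx", "cy" (the principal point, pixels), "extrinsics" (4x4, takes a point from camera to world coordinates); the wrist camera has in their place "mount" (4x4, takes a point from camera to tool coordinates, whose origin is the TCP and whose axes are the flange's). Camera axes: x right, y up, looking along -z (the intrinsics and any distortion apply to the point x, -y, -z); pixel columns grow to the right and rows downward; lengths in m; the calibration is good to about 2 mm. A picture is of the moment at which its call begins: read the wrist's pose just before it.
- manip.sign_off(): hands the job in; it is judged then, once.
The state is a dict: "t": time; "q": joint angles; "qd": joint speeds; "tau": joint torques, N m; "tcp_pos": TCP position; "tool_rot": TCP orientation; "force": force on the tool from outside, world axes, zero at the start; "ft_torque": the same for the moment, N m; "finger_gap": opening from 0.0 (shut) to 1.0 (fully open); "gripper_force": force on a finger pad.
Only numpy, scipy, OpenCV 4.12 (cv2) and the standard library are available. Lean on these libraries where they do the work, as an engineer would, in place of code of your own. Each camera call takes 0.05 s, during which the arm holds its last target. There are 200 camera calls.

## Working session

There is one attempt and no reset: what is moved stays moved. The work goes in short steps, Python scripts to look and compute and a tool call to move; the robot and the scene stay as the last step left them, time stands still between calls to the robot, and variables do not carry over. Pictures are saved under pics/ and viewed, at most 10 in all, crops included, and the job is handed in when it is done.

Besides the shell and the picture viewer there is one more tool, called after "Call:" as name(argument=value, ...), one argument or row to a line, values as JSON. drive_tool: Moves the arm, as the interface text tells. Its arguments: {"type":"object","properties":{"plan":{"type":"array"},"newtons":{"type":"number"}},"required":["plan"]}

```bash
mkdir -p pics; cat > h.py <<'E'
import numpy as np,cv2,pickle
from scipy.spatial.transform import Rotation as R
from station import manip
def snap(n,save=None):
    s=manip.sense(); d=manip.snapshot(n)
    if 'mount' in d:
        T=np.eye(4);T[:3,:3]=R.from_quat(s['tool_rot']).as_matrix();T[:3,3]=s['tcp_pos'];d['extrinsics']=T@d['mount']
    if save: cv2.imwrite('pics/'+save+'.png',d['image'][:,:,::-1]); pickle.dump(d,open('pics/'+save+'.pkl','wb'))
    return d
def load(n): return pickle.load(open('pics/'+n+'.pkl','rb'))
def cloud(d):
    h,w=d['z_map'].shape; f=h/2/np.tan(np.radians(d['fov_y'])/2)
    v,u=np.mgrid[:h,:w]; z=d['z_map']
    P=np.stack([(u-d['cx'])/f*z,-(v-d['cy'])/f*z,-z],-1)
    return P@d['extrinsics'][:3,:3].T+d['extrinsics'][:3,3]
def ray(d,u,v,zw):
    f=d['image'].shape[0]/2/np.tan(np.radians(d['fov_y'])/2)
    r=d['extrinsics'][:3,:3]@np.array([(u-d['cx'])/f,-(v-d['cy'])/f,-1]);o=d['extrinsics'][:3,3]
    return o+r*(zw-o[2])/r[2]
E
python3 - <<'E'
from h import *
a=snap('top','top');b=snap('side','side')
cv2.imwrite('pics/a.png',cv2.resize(np.vstack([a['image'],b['image']])[:,:,::-1],(400,600)))
s=manip.sense();print(s);print(manip.finger_overhang,{k:v for k,v in a.items() if k not in('image','z_map')},b['extrinsics'])
E
```

```text
{'t': 0.1, 'q': array([-1.41753583e+00,  5.28362832e-01,  1.43377581e+00, -2.60365234e-05,
        1.18139761e+00, -1.78494701e-01]), 'qd': array([ 6.88136376e-04, -1.95512223e-03, -1.04778960e-03,  2.10953285e-03,
       -4.48753920e-04, -6.57102698e-05]), 'tau': array([-3.42515777e-04, -4.43304563e+01, -1.78586751e+01, -2.67773839e-04,
        3.90495712e-03,  7.12600155e-06]), 'tcp_pos': array([ 0.20349315, -0.59029226,  0.2444373 ]), 'tool_rot': array([ 9.86272544e-01,  1.65122754e-01,  2.23026668e-07, -9.71871895e-04]), 'force': array([ 0.18053848, -0.87893661, -0.09717874]), 'ft_torque': array([-0.01024749, -0.02381049, -0.0023054 ]), 'gripper_force': 0.0, 'finger_gap': 0.9997832741583268}
0.014 {'fov_y': 42.6548686903549, 'cx': 287.30013283391725, 'cy': 204.37210081339683, 'extrinsics': array([[ 0.40533155,  0.71807033, -0.56575731, -0.53984063],
       [-0.9140647 ,  0.3089651 , -0.26272854, -0.40378752],
       [-0.0138583 ,  0.62363095,  0.78159605,  1.51234711],
       [ 0.        ,  0.        ,  0.        ,  1.        ]])} [[ 0.95315333  0.17783577 -0.24468995  0.10146545]
 [-0.30247688  0.56714954 -0.76606079 -1.07853384]
 [ 0.00254278  0.80418644  0.59437169  1.00827843]
 [ 0.          0.          0.          1.        ]]
```

View pics/top.png

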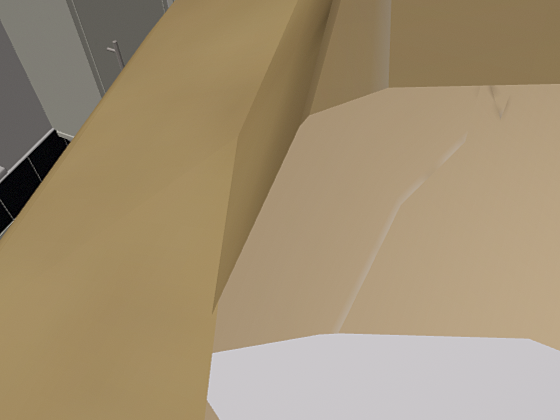

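View pics/side.png

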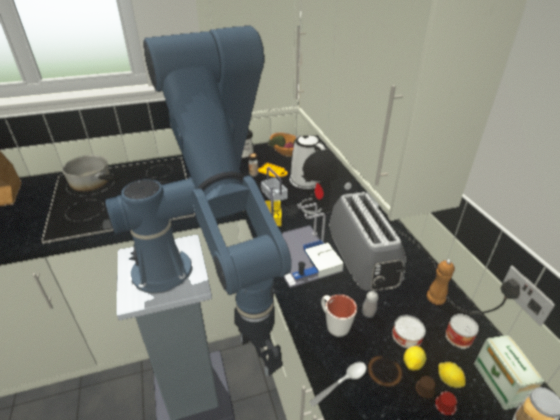

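The top view is blocked by furniture. The side view shows the stand near (310,255), a grey basket near (272,188), something yellow near (275,210), and the mug at (340,312). I'll enlarge that area.

```bash
python3 - <<'E'
from h import *
b=load('side');c=b['image'][120:350,230:420]
cv2.imwrite('pics/b.png',cv2.resize(c[:,:,::-1],None,fx=2.6,fy=2.6,interpolation=cv2.INTER_CUBIC))
P=cloud(b)
for u,v in [(272,188),(275,205),(275,215),(265,185),(280,185),(290,262),(325,258),(302,270),(340,300),(370,300),(252,165),(312,215),(297,240)]: print(u,v,P[v,u].round(3),b['image'][v,u])
E
```

```text
272 188 [0.474 0.217 0.118] [114 115 117]
275 205 [0.488 0.224 0.024] [181 155  20]
275 215 [0.475 0.18  0.006] [235 212  18]
265 185 [0.481 0.351 0.048] [172 174 173]
280 185 [0.528 0.278 0.084] [93 94 95]
290 262 [ 0.263 -0.621  0.538] [84 92 98]
325 258 [ 0.555 -0.16   0.046] [251 251 248]
302 270 [ 0.459 -0.189  0.044] [51 53 55]
340 300 [ 0.515 -0.369  0.074] [151  79  57]
370 300 [ 0.599 -0.4    0.078] [154 153 144]
252 165 [0.463 0.512 0.063] [143 123  98]
312 215 [ 0.542 -0.054  0.161] [126 127 123]
297 240 [ 0.508 -0.003  0.012] [140 139 145]
```

View pics/b.png

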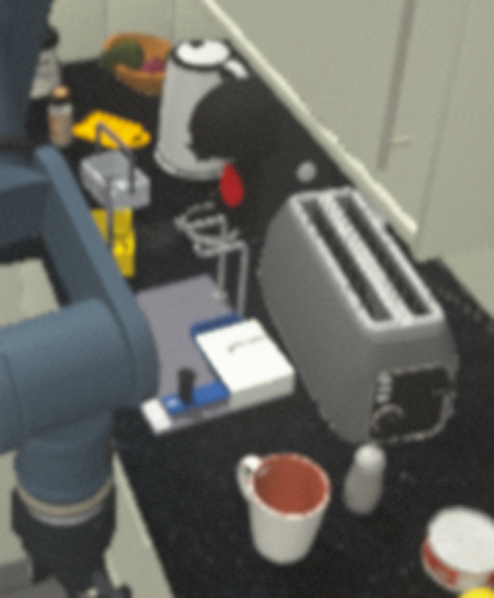

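Candidates for the basket: the grey one at side pixel (272,188), crop (115,175), and the yellow one at (275,213), which is ruled out. A larger grey one may be hidden behind the arm. I'll swing the arm over so the wrist camera can look.

Call:
drive_tool(
  plan=[
    [0,0,-0.03,0,0,-8.5,1],
    [0,0,-0.03,0,0,-8.5,1],
    [0,0,-0.03,0,0,-8.5,1],
    [0,0,-0.03,0,0,-8.5,1],
    [0,0,-0.03,0,0,-8.5,1],
    [0,0,-0.03,0,0,-8.5,1],
    [0,0,-0.03,0,0,-8.5,1],
    [0,0,-0.03,0,0,-8.5,1],
    [0,0,0,0,0,-2.9,1],
  ],
)

```text
t: 1.0
tcp_pos: [0.2039, -0.5921, 0.4904]
tool_rot: [0.706, 0.708, -0.003, 0.004]
force: [0.1, -0.9, -0.3]
finger_gap: 0.999
gripper_force: 0.0
```

Call:
drive_tool(
  plan=[
    [0.05,0.015,0,0,0,0,1],
    [0.05,0.015,0,0,0,0,1],
    [0.05,0.015,0,0,0,0,1],
    [0.05,0.015,0,0,0,0,1],
    [0.05,0.015,0,0,0,0,1],
    [0.05,0.015,0,0,0,0,1],
    [0.05,0.015,0,0,0,0,1],
    [0.05,0.015,0,0,0,0,1],
    [0.05,0.015,0,0,0,0,1],
    [0.05,0.015,0,0,0,0,1],
  ],
)

```text
t: 2.0
tcp_pos: [0.3478, -0.1101, 0.4851]
tool_rot: [0.708, 0.706, 0.0, 0.0]
force: [1.6, -0.7, 0.8]
finger_gap: 1.002
gripper_force: 0.0
```

```bash
python3 - <<'E'
from h import *
a=snap('wrist','w1');s=manip.sense();print(s['t'],s['tcp_pos'],s['tool_rot'],s['q'],a['mount'],a['fov_y'])
E
```

```text
2.05 [ 0.34875798 -0.10219508  0.48536615] [ 0.7041039   0.71008632  0.0034982  -0.00169612] [-0.60156035 -0.08776458  1.60226372  0.00750265  1.62917974 -0.60959089] [[ 2.75913015e-04  9.48881260e-01  3.15633137e-01  8.09941927e-02]
 [ 9.99999330e-01 -6.16780938e-04  9.80058830e-04  1.10377311e-03]
 [ 1.12463596e-03  3.15632655e-01 -9.48880794e-01 -1.28323860e-01]
 [ 0.00000000e+00  0.00000000e+00  0.00000000e+00  1.00000000e+00]] 66.8895542261892
```

View pics/w1.png

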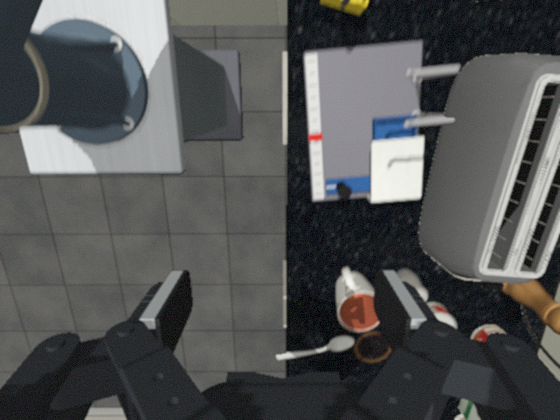

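The wrist view shows the stand: scale strip at column 315, red mark at (316,137), black post at (345,188), hood at (397,168), hooks near (435,72) and (430,120). The toaster sits just behind it. Next I'll move left to see the baskets.

Call:
drive_tool(
  plan=[
    [0.04,0.015,0,0,0,0,1],
    [0.04,0.015,0,0,0,0,1],
    [0.04,0.015,0,0,0,0,1],
    [0.04,0.015,0,0,0,0,1],
    [0.04,0.015,0,0,0,0,1],
    [0,0,0,0,0,0,1],
    [0,0,0,0,0,0,1],
  ],
)

```text
t: 2.75
tcp_pos: [0.4231, 0.0881, 0.4847]
tool_rot: [0.707, 0.707, -0.001, -0.0]
force: [-0.3, -0.4, 0.6]
finger_gap: 1.001
gripper_force: 0.0
```

```bash
python3 - <<'E'
from h import *
a=snap('wrist','w2');s=manip.sense();print(s['t'],s['tcp_pos'])
E
```

```text
2.8 [0.42298822 0.08730151 0.48484832]
```

View pics/w2.png

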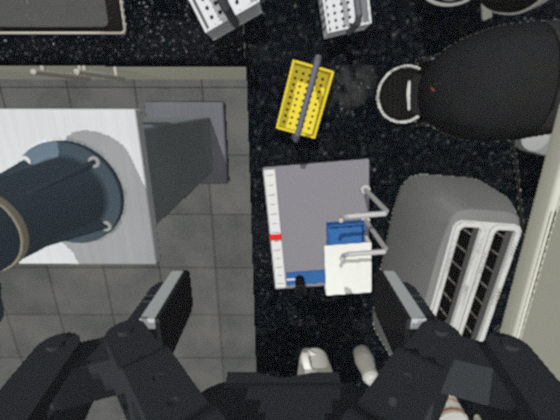

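The yellow basket is at (305,98). There are two grey ones, at (225,12) and (345,15), so I'll move closer to measure them.

Call:
drive_tool(
  plan=[
    [0.04,0,0,0,0,0,1],
    [0.04,0,0,0,0,0,1],
    [0.04,0,0,0,0,0,1],
    [0.03,0,0,0,0,0,1],
    [0,0,0,0,0,0,1],
    [0,0,0,0,0,0,1],
  ],
)

```text
t: 3.4
tcp_pos: [0.4237, 0.2363, 0.4851]
tool_rot: [0.708, 0.706, -0.001, 0.0]
force: [0.4, -0.2, -0.5]
finger_gap: 1.0
gripper_force: 0.0
```

```bash
python3 - <<'E'
from h import *
a=snap('wrist','w3');s=manip.sense();print(s['t'],s['tcp_pos'])
P=cloud(a);z=P[...,2];I=a['image'].astype(int);sat=I.max(2)-I.min(2)
# bars: points 95..130 mm high
m=((z>.095)&(z<.14)&(P[...,1]>.1)&(P[...,0]<.75)).astype(np.uint8)
n,l,st,c=cv2.connectedComponentsWithStats(m)
for i in range(1,n):
  if st[i,4]<40: continue
  q=P[l==i];r=cv2.minAreaRect((q[:,:2]*1000).astype(np.float32));print('bar',st[i],c[i].round(),r,np.median(q[:,2]).round(4),np.median(I[l==i],0))
m=((z>.03)&(z<.07)&(P[...,1]>.1)&(P[...,0]<.75)).astype(np.uint8)
n,l,st,c=cv2.connectedComponentsWithStats(m)
for i in range(1,n):
  if st[i,4]<60: continue
  q=P[l==i];r=cv2.minAreaRect((q[:,:2]*1000).astype(np.float32));print('rim',st[i],r,np.percentile(q[:,2],95).round(4),np.median(I[l==i],0))
E
```

```text
3.45 [0.42374409 0.23600702 0.4852033 ]
bar [ 419    0   68   95 1543] [436.  53.] ((655.6104125976562, 380.4391174316406), (55.96060562133789, 138.26654052734375), 25.983083724975586) 0.1187 [138. 137. 132.]
bar [171   5  13  18  71] [178.  15.] ((280.6780090332031, 433.2104187011719), (11.071904182434082, 3.5359597206115723), 78.28823852539062) 0.1125 [44. 44. 47.]
bar [334  42  20  91 620] [344.  86.] ((516.3516845703125, 337.5548400878906), (10.399406433105469, 128.86973571777344), 11.840339660644531) 0.1134 [106. 106. 112.]
bar [472 103  30  26 416] [485. 114.] ((727.0944213867188, 301.93902587890625), (33.92071533203125, 20.030057907104492), 70.14631652832031) 0.1159 [46.5 46.  45. ]
bar [232 118   7  11  43] [235. 122.] ((351.75799560546875, 290.6026916503906), (5.306945323944092, 12.856426239013672), 16.0589599609375) 0.1188 [49. 49. 50.]
bar [431 143  73  23 433] [465. 152.] ((706.8095092773438, 244.5992889404297), (90.8426284790039, 14.178596496582031), 22.134517669677734) 0.1172 [37. 37. 37.]
bar [292 155  25  74 458] [305. 191.] ((458.9970397949219, 175.91453552246094), (
[... 600 characters left out ...]
0371094), (42.59535217285156, 126.07465362548828), 11.822247505187988) 0.0574 [180.  182.5 183. ]
rim [344  50  19  72 293] ((542.5927734375, 343.53472900390625), (16.582530975341797, 111.67987060546875), 11.707958221435547) 0.0457 [173. 175. 176.]
rim [409 140  58  42 622] ((682.6554565429688, 230.88375854492188), (104.3593978881836, 43.69537353515625), 44.88040542602539) 0.0674 [34. 26. 28.]
rim [276 150  38  69 278] ((443.45977783203125, 181.30386352539062), (124.41194915771484, 39.72846984863281), 76.34068298339844) 0.0582 [203. 184.  58.]
rim [302 156  27  62 232] ((482.079833984375, 168.884033203125), (112.08700561523438, 22.13837242126465), 75.8130874633789) 0.0456 [196.5 178.   52. ]
```

View pics/w3.png

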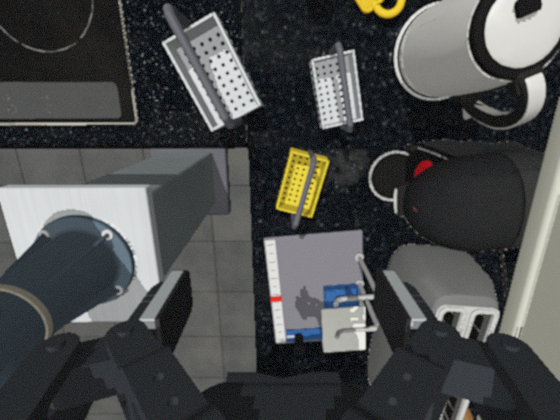

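The smaller grey basket is at (336,88), with its bow bar centred at (344,86) → world (0.516, 0.338), top z 0.113 against 0.115 expected. The larger grey one at (210,70) and the yellow at (302,183) stay put. Next I'll measure the stand from w1 and w2.

```bash
python3 - <<'E'
from h import *
for nm,boxs in [('w1',((300,38),(425,205))),('w2',((260,155),(390,300)))]:
  a=load(nm);P=cloud(a);z=P[...,2];I=a['image'].astype(int)
  (u0,v0),(u1,v1)=boxs
  M=np.zeros(z.shape,bool);M[v0:v1,u0:u1+60]=1
  # base outline
  def show(t,m):
    if m.sum()<5: print(t,'none');return
    n,l,st,c=cv2.connectedComponentsWithStats(m.astype(np.uint8))
    for i in range(1,n):
      if st[i,4]<12: continue
      q=P[l==i];r=cv2.minAreaRect((q[:,:2]*1000).astype(np.float32));print(nm,t,st[i].tolist(),np.round(r[0],1),np.round(r[1],1),round(r[2],1),q[:,2].min().round(3),np.median(q[:,2]).round(3),q[:,2].max().round(3))
  show('hooks',M&(z>.140)&(z<.185)&(P[...,0]<.62))
  show('base',M&(z>.003)&(z<.016)&(P[...,0]<.6))
  show('hood',M&(z>.036)&(z<.055)&(I.min(2)>150)&(P[...,0]<.62))
  show('mark',M&(I[...,0]-I[...,1]>80)&(P[...,0]<.5))
  show('post',M&(z>.045)&(z<.08)&(I.max(2)<90)&(P[...,0]<.52))
  show('tray',M&(I[...,2]-I[...,0]>60)&(P[...,0]<.62))
  t=P[(P[...,0]>.6)&(P[...,0]<.8)&(P[...,1]<.1)&(P[...,1]>-.3)];print('toaster zmax',np.percentile(t[:,2],[50,90,98]),'xmin of z>.12',np.percentile(P[(z>.1)&(z<.3)&(P[...,0]>.58)&(P[...,1]<.05)&(P[...,1]>-.2)][:,0],1))
E
```

```text
w1 hooks [404, 69, 55, 11, 346] [545.1   8.4] [80.3  8. ] 4.9 0.14 0.158 0.174
w1 hooks [403, 118, 52, 12, 306] [550.  -55.4] [77.5  8. ] 4.5 0.14 0.158 0.173
w1 base [303, 43, 119, 160, 12092] [496.3 -73.3] [204.9 270.6] 4.9 0.003 0.008 0.016
w1 base [376, 119, 36, 24, 627] [551.4 -76.4] [63.7 37.6] 5.3 0.011 0.014 0.016
w1 base [416, 128, 2, 10, 20] [597.4 -80.4] [16.3  4.8] 88.7 0.006 0.007 0.014
w1 base [348, 192, 23, 8, 112] [ 499.5 -202.1] [43.4 11.6] 5.3 0.005 0.008 0.015
w1 hood [371, 139, 52, 64, 3009] [ 554.4 -146.7] [ 91.6 110.7] 5.1 0.04 0.044 0.047
w1 mark [309, 133, 13, 9, 76] [380. -66.] [23.  93.6] 53.8 0.006 0.012 0.613
w1 post [338, 186, 13, 15, 157] [ 458.  -181.4] [22.  25.2] 4.3 0.045 0.066 0.068
w1 tray [374, 116, 42, 23, 686] [466.5 -62.2] [ 44.1 240.1] 84.7 0.006 0.015 0.613
w1 tray [326, 176, 44, 16, 405] [ 474.3 -177.7] [85.2 25.4] 4.1 0.006 0.019 0.022
w1 tray [327, 188, 11, 6, 45] [ 442.9 -189.1] [19.2 11.5] 28.2 0.018 0.02 0.048
toaster zmax [0.13823315 0.17472097 0.1779356 ] xmin of z>.12 0.6301697785001464
w2 hooks [338, 208, 51, 15, 276] [546.1   8.9] 
[... 385 characters left out ...]
] [595.2 -81.8] [ 7.5 38.1] 2.9 0.005 0.008 0.016
w2 base [305, 283, 21, 4, 60] [ 493.8 -204.5] [43.7  8.3] 4.5 0.005 0.007 0.014
w2 hood [324, 241, 47, 54, 2076] [ 554.2 -147. ] [ 91.2 112.1] 4.9 0.036 0.044 0.047
w2 mark [269, 234, 13, 7, 71] [406.6 -91. ] [27.6 13.7] 11.7 -0.003 0.012 0.015
w2 post [294, 281, 13, 15, 151] [ 457.8 -181.2] [23.8 24.9] 0.8 0.045 0.065 0.068
w2 tray [327, 221, 38, 24, 799] [510.2  37.4] [ 80.2 304.3] 18.3 0.012 0.015 0.613
w2 tray [286, 270, 39, 14, 338] [431.7 -19.9] [ 78.9 370.2] 14.3 0.016 0.02 0.613
w2 tray [287, 281, 9, 4, 32] [436.8 -13.4] [ 16.5 365.7] 1.3 0.019 0.02 0.613
toaster zmax [0.15734551 0.30625893 0.33645379] xmin of z>.12 0.6351023727658811
```

Stand origin is ≈ (0.549, -0.023), yaw 4.9°. Hood, hooks and post all agree within about 1.5 mm. The mark is at stand y -56, so the pull is about 94 mm. Moving above the bow.

Call:
drive_tool(
  plan=[
    [0.026,0.023,0.04,0,0,0,1],
    [0.026,0.023,0.05,0,0,0,1],
    [0.025,0.023,0.05,0,0,0,1],
    [0.025,0.023,0.05,0,0,0,1],
    [0,0,0.05,0,0,-6,1],
    [0,0,0.03,0,0,-6,1],
    [0,0,0,0,0,0,1],
    [0,0,0,0,0,0,1],
    [0,0,0,0,0,0,1],
  ],
)

```text
t: 4.35
tcp_pos: [0.5043, 0.3245, 0.2465]
tool_rot: [0.631, 0.776, 0.002, 0.001]
force: [0.8, -0.2, 0.7]
finger_gap: 1.0
gripper_force: 0.0
```

```bash
cat >> h.py <<'E'
def todo(xyz,yaw):
    s=manip.sense();r=R.from_quat(s['tool_rot']).as_matrix();d=np.array(xyz)-s['tcp_pos']
    cy=np.degrees(np.arctan2(r[1,0],r[0,0]))
    print('t',s['t'],'tcp',s['tcp_pos'].round(4),'yaw',cy.round(2),'tilt',r[2,:2].round(4),'shift tool',(r.T@d).round(4),'turn z',round(cy-yaw,2),'F',s['force'].round(1),'gap',round(s['finger_gap'],3),'gf',round(s['gripper_force'],1))
E
python3 - <<'E'
from h import *
todo((.5163,.3376,.105),101.84)
a=snap('wrist','w4');P=cloud(a);z=P[...,2]
m=((z>.095)&(z<.13)&(abs(P[...,0]-.516)<.1)&(abs(P[...,1]-.337)<.09)).astype(np.uint8)
n,l,st,c=cv2.connectedComponentsWithStats(m)
for i in range(1,n):
  if st[i,4]<40: continue
  q=P[l==i];print(st[i],cv2.minAreaRect((q[:,:2]*1000).astype(np.float32)),np.median(q[:,2]))
E
```

```text
t 4.35 tcp [0.5043 0.3245 0.2465] yaw 101.75 tilt [0.0008 0.0051] shift tool [0.0103 0.0137 0.1416] turn z -0.09 F [ 0.8 -0.2  0.7] gap 1.0 gf 0.0
[ 292  111   14  144 1654] ((516.7693481445312, 338.2167663574219), (10.013837814331055, 128.8754425048828), 11.8081693649292) 0.1136750011961668
```

Call:
drive_tool(
  plan=[
    [0.0055,0.007,0.03,0,0,0,1],
    [0.0055,0.007,0.03,0,0,0,1],
    [0,0,0.03,0,0,0,1],
    [0,0,0.025,0,0,0,1],
    [0,0,0.015,0,0,0,1],
    [0,0,0.011,0,0,0,1],
    [0,0,0,0,0,0,1],
    [0,0,0,0,0,0,1],
  ],
)

```text
t: 5.2
tcp_pos: [0.5147, 0.3388, 0.1039]
tool_rot: [0.63, 0.777, 0.001, 0.001]
force: [0.0, -0.3, 0.5]
finger_gap: 0.996
gripper_force: 0.0
```

```bash
python3 -c "
from h import *
todo((.5167,.338,.105),101.84)"
```

```text
t 5.2 tcp [0.5147 0.3388 0.1039] yaw 101.9 tilt [0.0004 0.0022] shift tool [-0.0012  0.0018 -0.0011] turn z 0.06 F [ 0.  -0.3  0.5] gap 0.996 gf 0.0
```

Call:
drive_tool(
  plan=[
    [0,0.002,0,0,0,0,0],
    [0,0,0,0,0,0,-1],
    [0,0,0,0,0,0,-1],
    [0,0,0,0,0,0,-1],
    [0,0,0,0,0,0,-1],
    [0,0,0,0,0,0,-1],
    [0,0,0,0,0,0,-1],
    [0,0,0,0,0,0,-1],
  ],
  newtons=80,
)

```text
t: 6.0
tcp_pos: [0.516, 0.339, 0.103]
tool_rot: [0.63, 0.777, 0.0, 0.0]
force: [-0.1, 0.0, 2.0]
finger_gap: 0.084
gripper_force: 78.0
```

Call:
drive_tool(
  plan=[
    [0,0,-0.01,0,0,0,-1],
    [0,0,-0.02,0,0,0,-1],
    [0,0,-0.03,0,0,0,-1],
    [0,0,-0.03,0,0,0,-1],
    [0,0,-0.03,0,0,0,-1],
    [0,0,-0.03,0,0,0,-1],
    [0,0,-0.015,0,0,0,-1],
    [0,0,0,0,0,7,-1],
    [0,0,0,0,0,0,-1],
    [0,0,0,0,0,0,-1],
  ],
)

```text
t: 7.0
tcp_pos: [0.5151, 0.3386, 0.2674]
tool_rot: [0.675, 0.738, -0.001, -0.0]
force: [1.2, -0.3, -2.0]
finger_gap: 0.083
gripper_force: 78.2
```

```bash
python3 -c "
from h import *
todo((.45,-.0314,.26),94.9)
a=snap('wrist','w5')"
```

```text
t 7.0 tcp [0.5151 0.3386 0.2674] yaw 95.05 tilt [-0.0005 -0.0016] shift tool [-0.3629 -0.0973  0.0077] turn z 0.15 F [ 1.2 -0.3 -2. ] gap 0.083 gf 78.2
```

View pics/w5.png

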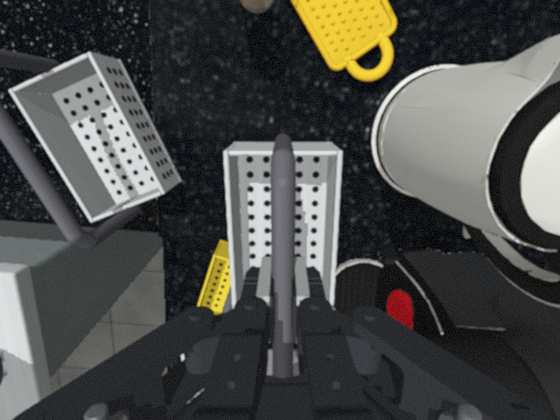

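The basket is held level and the bar runs straight between the fingers (column 283). I'll carry it to in front of the hooks.

Call:
drive_tool(
  plan=[
    [-0.015,-0.004,0,0,0,0,-1],
    [-0.03,-0.008,0,0,0,0,-1],
    [-0.035,-0.01,0,0,0,0,-1],
    [-0.035,-0.01,0,0,0,0,-1],
    [-0.035,-0.01,0,0,0,0,-1],
    [-0.035,-0.01,0,0,0,0,-1],
    [-0.035,-0.01,0,0,0,0,-1],
    [-0.035,-0.01,0,0,0,0,-1],
    [-0.035,-0.01,0,0,0,0,-1],
    [-0.035,-0.01,0,0,0,0,-1],
  ],
)

```text
t: 8.05
tcp_pos: [0.4504, 0.0053, 0.2675]
tool_rot: [0.676, 0.737, -0.0, -0.0]
force: [0.3, -0.1, -1.7]
finger_gap: 0.087
gripper_force: 78.1
```

Call:
drive_tool(
  plan=[
    [-0.025,-0.004,0,0,0,0,-1],
    [-0.013,-0.002,0,0,0,0,-1],
    [0,0,0,0,0,0,-1],
    [0,0,0,0,0,0,-1],
    [0,0,0,0,0,0,-1],
  ],
)

```text
t: 8.55
tcp_pos: [0.449, -0.0301, 0.2676]
tool_rot: [0.676, 0.737, 0.0, -0.0]
force: [-1.2, 0.2, -2.4]
finger_gap: 0.088
gripper_force: 78.1
```

```bash
python3 -c "
from h import *
todo((.45,-.0314,.183),94.9)"
```

```text
t 8.55 tcp [ 0.449  -0.0301  0.2676] yaw 94.99 tilt [ 0.0007 -0.0004] shift tool [-0.0014  0.0009  0.0846] turn z 0.09 F [-1.2  0.2 -2.4] gap 0.088 gf 78.1
```

Call:
drive_tool(
  plan=[
    [-0.0007,0,0.025,0,0,0,-1],
    [-0.0007,0,0.03,0,0,0,-1],
    [0,0,0.02,0,0,0,-1],
    [0,0,0.01,0,0,0,-1],
    [0,0,0,0,0,0,-1],
    [0,0.02,0,0,0,0,-1],
    [0,0.02,0,0,0,0,-1],
    [0,0,0,0,0,0,-1],
    [0,0,0,0,0,0,-1],
  ],
)

```text
t: 9.45
tcp_pos: [0.4893, -0.0288, 0.1835]
tool_rot: [0.676, 0.737, 0.0, 0.0]
force: [-0.5, 0.2, -2.0]
finger_gap: 0.088
gripper_force: 78.2
```

```bash
python3 - <<'E'
from h import *
todo((.5363,-.0241,.182),94.9)
a=snap('wrist','w6');b=snap('side','s6')
c=np.hstack([cv2.resize(a['image'],(400,300)),cv2.resize(b['image'][150:300,230:430],(400,300),interpolation=2)])
cv2.imwrite('pics/c6.png',c[:,:,::-1])
E
```

```text
t 9.45 tcp [ 0.4893 -0.0288  0.1835] yaw 94.97 tilt [-0.0003  0.0005] shift tool [0.0006 0.0473 0.0015] turn z 0.07 F [-0.5  0.2 -2. ] gap 0.088 gf 78.2
```

View pics/c6.png

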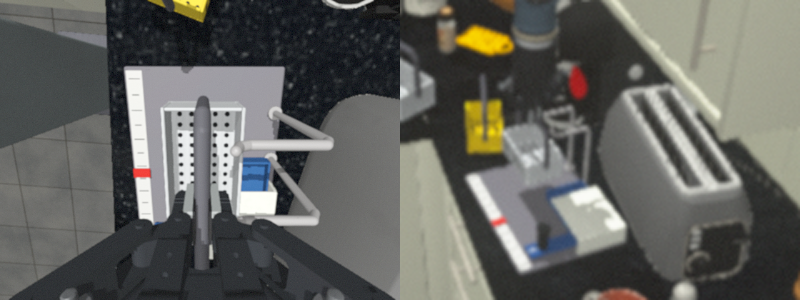

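The basket sits square in front of the hooks, and the bar (left panel, column 203) is still short of the hook tips (236,150). Driving forward and lowering.

Call:
drive_tool(
  plan=[
    [0,0.012,0,0,0,0,-1],
    [0,0.015,0,0,0,0,-1],
    [0,0.012,0,0,0,0,-1],
    [0,0.008,0,0,0,0,-1],
    [0,0,0,0,0,0,-1],
    [0,0,0.008,0,0,0,-1],
    [0,0,0.008,0,0,0,-1],
    [0,0,0.005,0,0,0,-1],
    [0,0,0,0,0,0,-1],
    [0,0,0,0,0,0,-1],
  ],
)

```text
t: 10.55
tcp_pos: [0.5357, -0.0251, 0.1614]
tool_rot: [0.676, 0.737, -0.0, -0.0]
force: [0.7, 0.9, -1.4]
finger_gap: 0.086
gripper_force: 78.2
```

```bash
python3 -c "
from h import *
todo((.5363,-.0241,.157),94.9)"
```

```text
t 10.55 tcp [ 0.5357 -0.0251  0.1614] yaw 94.9 tilt [ 0.0003 -0.0008] shift tool [0.001  0.0007 0.0044] turn z -0.0 F [ 0.7  0.9 -1.4] gap 0.086 gf 78.2
```

Call:
drive_tool(
  plan=[
    [0,0,0.0025,0,0,0,-1],
    [0,0,0.0015,0,0,0,-1],
    [0,0,0.0005,0,0,0,-1],
    [0,0,0,0,0,0,-1],
    [0,0,0,0,0,0,-1],
  ],
)

```text
t: 11.05
tcp_pos: [0.5361, -0.0251, 0.1574]
tool_rot: [0.676, 0.737, 0.0, 0.0]
force: [0.7, 0.5, -1.3]
finger_gap: 0.086
gripper_force: 78.2
```

Call:
drive_tool(
  plan=[
    [0,0,0.001,0,0,0,-1],
    [0,0,0.001,0,0,0,-1],
    [0,0,0,0,0,0,-1],
    [0,0,0,0,0,0,-1],
  ],
)

```text
t: 11.45
tcp_pos: [0.5362, -0.0251, 0.1565]
tool_rot: [0.676, 0.737, 0.0, 0.001]
force: [-1.4, 0.1, 7.0]
finger_gap: 0.082
gripper_force: 79.3
```

It touches the hooks. Release, then raise.

Call:
drive_tool(
  plan=[
    [0,0,0,0,0,0,-0.6],
    [0,0,0,0,0,0,-0.4],
    [0,0,0,0,0,0,0],
    [0,0,0,0,0,0,0],
    [0,0,0,0,0,0,0],
    [0,0,0,0,0,0,0],
  ],
)

```text
t: 12.05
tcp_pos: [0.536, -0.0251, 0.1551]
tool_rot: [0.676, 0.737, -0.0, -0.0]
force: [-0.8, 0.3, 0.8]
finger_gap: 0.496
gripper_force: 0.0
```

Call:
drive_tool(
  plan=[
    [0,0,-0.015,0,0,0,0],
    [0,0,-0.03,0,0,0,0],
    [0,0,-0.04,0,0,0,0],
    [0,0,-0.04,0,0,0,0],
    [0,0,-0.025,0,0,0,0],
    [0,0,0,0,0,0,0],
    [0,0,0,0,0,0,0],
  ],
)

```text
t: 12.75
tcp_pos: [0.5358, -0.025, 0.3054]
tool_rot: [0.676, 0.737, 0.0, 0.0]
force: [-0.0, -0.6, -1.1]
finger_gap: 0.503
gripper_force: 0.0
```

```bash
python3 - <<'E'
from h import *
todo((.4575,-.1815,.30),184.9)
a=snap('wrist','w7');b=snap('side','s7')
P=cloud(a);z=P[...,2];I=a['image'].astype(int)
m=((I.max(2)<140)&(z>.155)&(z<.185)&(abs(P[...,0]-.54)<.05)&(abs(P[...,1]+.023)<.09)).astype(np.uint8)
n,l,st,c=cv2.connectedComponentsWithStats(m)
for i in range(1,n):
  if st[i,4]<60: continue
  q=P[l==i];print(st[i],cv2.minAreaRect((q[:,:2]*1000).astype(np.float32)),np.median(q[:,2]))
c=np.hstack([cv2.resize(a['image'],(400,300)),cv2.resize(b['image'][150:300,230:430],(400,300),interpolation=2)])
cv2.imwrite('pics/c7.png',c[:,:,::-1])
E
```

```text
t 12.75 tcp [ 0.5358 -0.025   0.3054] yaw 94.91 tilt [-0.0001  0.0005] shift tool [-0.1492 -0.0914  0.0053] turn z -89.99 F [-0.  -0.6 -1.1] gap 0.503 gf 0.0
[ 278  125   17  137 1422] ((539.480224609375, -23.414894104003906), (14.041740417480469, 125.07281494140625), 4.728139877319336) 0.16759147211754666
```

View pics/c7.png

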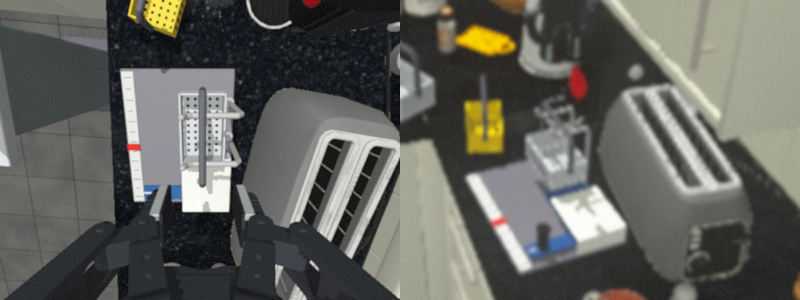

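The basket hangs on both hooks, bow middle at stand x ≈ -10 mm, y ≈ 0, bar top z 0.168. Next is the tray post, with the gripper turned so it closes along the slide and the camera faces the robot.

Call:
drive_tool(
  plan=[
    [-0.025,-0.015,0,0,0,0,1],
    [-0.035,-0.022,0,0,0,0,1],
    [-0.035,-0.022,0,0,0,0,1],
    [-0.034,-0.02,0,0,0,0,1],
    [-0.02,-0.012,0,0,0,0,1],
    [0,0,0,0,0,-8,1],
    [0,0,0,0,0,-8,1],
    [0,0,0,0,0,-8,1],
    [0,0,0,0,0,-8,1],
    [0,0,0,0,0,-8,1],
  ],
)

```text
t: 13.85
tcp_pos: [0.4572, -0.1809, 0.3034]
tool_rot: [0.381, 0.925, 0.0, -0.002]
force: [0.5, -0.6, 0.5]
finger_gap: 1.001
gripper_force: 0.0
```

Call:
drive_tool(
  plan=[
    [0,0,0.02,0,0,-8,1],
    [0,0,0.02,0,0,-8,1],
    [0,0,0.02,0,0,-8,1],
    [0,0,0.02,0,0,-8,1],
    [0,0,0.02,0,0,-8,1],
    [0,0,0.02,0,0,-8,1],
    [0,0,0.02,0,0,-2,1],
    [0,0,0.01,0,0,0,1],
    [0,0,0,0,0,0,1],
    [0,0,0,0,0,0,1],
  ],
)

```text
t: 14.85
tcp_pos: [0.458, -0.1813, 0.155]
tool_rot: [-0.043, 0.999, 0.0, -0.0]
force: [-0.9, 0.3, 0.2]
finger_gap: 1.001
gripper_force: 0.0
```

```bash
python3 -c "
from h import *
todo((.4575,-.1815,.045),184.9);print(manip.sense()['q'])"
```

```text
t 14.85 tcp [ 0.458  -0.1813  0.155 ] yaw -175.12 tilt [0.0007 0.0006] shift tool [ 0.0005 -0.0002  0.11  ] turn z -360.02 F [-0.9  0.3  0.2] gap 1.001 gf 0.0
[-6.04206003e-01  4.92865141e-01  1.84742056e+00  2.29064743e-05
  8.02183309e-01 -2.26014799e+00]
```

Call:
drive_tool(
  plan=[
    [0,0,0.03,0,0,0,1],
    [0,0,0.03,0,0,0,1],
    [0,0,0.03,0,0,0,1],
    [0,0,0.015,0,0,0,1],
    [0,0,0.007,0,0,0,1],
    [0,0,0,0,0,0,1],
    [0,0,0,0,0,0,1],
  ],
)

```text
t: 15.55
tcp_pos: [0.4588, -0.1818, 0.0442]
tool_rot: [-0.043, 0.999, -0.001, 0.001]
force: [0.3, 0.5, 0.3]
finger_gap: 1.0
gripper_force: 0.0
```

Call:
drive_tool(
  plan=[
    [0,0,0,0,0,0,0],
    [0,0,0,0,0,0,-1],
    [0,0,0,0,0,0,-1],
    [0,0,0,0,0,0,-1],
    [0,0,0,0,0,0,-1],
    [0,0,0,0,0,0,-1],
    [0,0,0,0,0,0,-1],
  ],
  newtons=60,
)

```text
t: 16.25
tcp_pos: [0.4582, -0.1815, 0.0437]
tool_rot: [-0.043, 0.999, -0.0, 0.0]
force: [-0.1, -0.2, 5.0]
finger_gap: 0.272
gripper_force: 58.3
```

```bash
python3 -c "
from h import *
todo((.4494,-.0874,.041),184.9)"
```

```text
t 16.25 tcp [ 0.4582 -0.1815  0.0437] yaw -175.08 tilt [-0.0005 -0.0005] shift tool [0.0008 0.0945 0.0027] turn z -359.98 F [-0.1 -0.2  5. ] gap 0.272 gf 58.3
```

The gap reading hints that the pads may be catching the 26 mm cap, so I'll regrip 5 mm lower.

Call:
drive_tool(
  plan=[
    [0,0,0,0,0,0,0.2],
    [0,0,0,0,0,0,0.2],
    [0,0,0.005,0,0,0,0.2],
    [0,0,0,0,0,0,0.2],
    [0,0,0,0,0,0,-1],
    [0,0,0,0,0,0,-1],
    [0,0,0,0,0,0,-1],
    [0,0,0,0,0,0,-1],
    [0,0,0,0,0,0,-1],
  ],
  newtons=60,
)

```text
t: 17.15
tcp_pos: [0.458, -0.1815, 0.0378]
tool_rot: [-0.043, 0.999, 0.0, -0.0]
force: [-0.1, -1.9, -8.8]
finger_gap: 0.23
gripper_force: 121.0
```

Call:
drive_tool(
  plan=[
    [0,0,0.001,0,0,0,-1],
    [0,0.01,0,0,0,0,-1],
    [0,0.01,0,0,0,0,-1],
    [0,0.01,0,0,0,0,-1],
    [0,0,0,0,0,0,-1],
    [0,0,0,0,0,0,-1],
  ],
)

```text
t: 17.75
tcp_pos: [0.4554, -0.1511, 0.0376]
tool_rot: [-0.043, 0.999, -0.0, -0.0]
force: [-3.7, -2.9, 2.4]
finger_gap: 0.233
gripper_force: 119.5
```

```bash
python3 -c "
from h import *
todo((.4494,-.0874,.038),184.9)"
```

```text
t 17.75 tcp [ 0.4554 -0.1511  0.0376] yaw -175.04 tilt [ 0.0002 -0.    ] shift tool [ 0.0005  0.064  -0.0004] turn z -359.94 F [-3.7 -2.9  2.4] gap 0.233 gf 119.5
```

Call:
drive_tool(
  plan=[
    [0,0.01,0,0,0,0,-1],
    [0,0.012,0,0,0,0,-1],
    [0,0.012,0,0,0,0,-1],
    [0,0.012,0,0,0,0,-1],
    [0,0.01,0,0,0,0,-1],
    [0,0.006,0,0,0,0,-1],
    [0,0.002,0,0,0,0,-1],
    [0,0,0,0,0,0,-1],
    [0,0,0,0,0,0,-1],
    [0,0,0,0,0,0,-1],
  ],
)

```text
t: 18.75
tcp_pos: [0.4501, -0.0885, 0.0376]
tool_rot: [-0.043, 0.999, -0.0, 0.0]
force: [-3.0, -6.5, 2.4]
finger_gap: 0.231
gripper_force: 119.6
```

```bash
python3 - <<'E'
from h import *
todo((.4494,-.0874,.038),184.9)
a=snap('wrist','w8');b=snap('side','s8')
c=np.hstack([cv2.resize(a['image'],(400,300)),cv2.resize(b['image'][190:290,255:388],(400,300),interpolation=2)])
cv2.imwrite('pics/c8.png',c[:,:,::-1])
E
```

```text
t 18.75 tcp [ 0.4501 -0.0885  0.0376] yaw -175.07 tilt [-0.0001 -0.0008] shift tool [ 0.0006  0.0011 -0.0004] turn z -359.97 F [-3.  -6.5  2.4] gap 0.231 gf 119.6
```

View pics/c8.png

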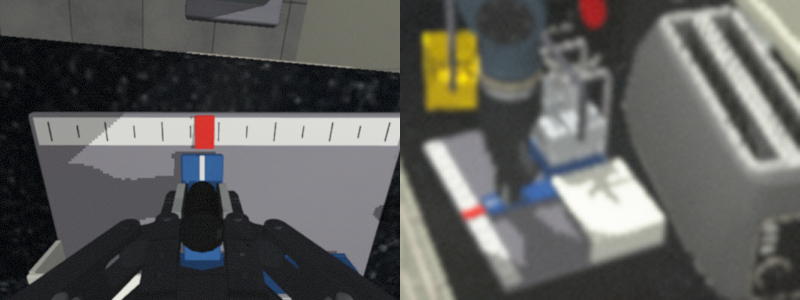

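The pointer line (column 202) lies inside the red mark (columns 195–214, centre 204), and the basket still hangs on both hooks. I'll hold briefly, then hand in.

Call:
drive_tool(
  plan=[
    [0,0.001,0,0,0,0,-1],
    [0,0,0,0,0,0,-1],
    [0,0,0,0,0,0,-1],
    [0,0,0,0,0,0,-1],
    [0,0,0,0,0,0,-1],
    [0,0,0,0,0,0,-1],
    [0,0,0,0,0,0,-1],
    [0,0,0,0,0,0,-1],
  ],
)

```text
t: 19.65
tcp_pos: [0.45, -0.0876, 0.0376]
tool_rot: [-0.043, 0.999, -0.0, 0.0]
force: [-3.1, -6.8, 2.3]
finger_gap: 0.229
gripper_force: 119.7
```

```bash
python3 -c "
from h import *
todo((.4494,-.0874,.038),184.9);print(manip.sign_off())"
```

```text
t 19.65 tcp [ 0.45   -0.0876  0.0376] yaw -175.07 tilt [-0.0001 -0.0008] shift tool [ 0.0006  0.0002 -0.0004] turn z -359.97 F [-3.1 -6.8  2.3] gap 0.229 gf 119.7
the job is handed in; nothing more can be done
None
```

The smaller grey basket hangs on both hooks, let go. The tray is held with its pointer within the red mark (about 1.5 mm off centre by camera). I handed the job in at 19.65 s; no verdict came back.

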